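# Slide a welded bracket out of its jig and hold it up level

## Task

The welded steel bracket is finished: take it by its upright rib, slide it straight along the jig's channel towards the open end until its tail is completely out from under the steel bridge, and only then lift it, without forcing it up against the bridge. Raise it so that its underside is about 20 cm above the bench and finish while holding it there, steady and level, so the inspector can look at it; do not put it down or let go. Leave the hammer, the can and the piece of tube where they are.

Things in the scene. Friction and masses are not known exactly. Their poses are not given: they have to be found in the camera images.
- bracket: The welded bracket, bare steel, 0.5 to 0.8 kg: flat base plate 160 mm (its x) by 50 mm (y), 6 mm thick, with an upright rib along x on top. Origin: centre of the underside; z up. Centre of mass near x = -10 mm. It starts flat in the jig's channel, unclamped, its +x end (the tail, no rib there) 37 to 57 mm under the bridge; x axes of bracket and jig agree within 0.01 rad.
- bracket_rib (a point): Middle of the top edge of the bracket's rib: x = -25 mm, y = 0, 62 mm above the underside, in the bracket's axes. The rib is 8 mm thick (y), 80 mm long (from x = -65 to +15 mm) and stands 56 mm above the base plate.
- bracket_tail (a point): Point on the bracket at the middle of its tail end: x = +80 mm, 3 mm above the underside, in the bracket's axes.
- jig: Welding jig, fixed: plywood board 280 mm (its x) by 250 mm (y), 18 mm thick. Two timber rails, 240 mm long, 26 mm wide, tops 32 mm above the bench, flank a 56 mm wide channel along x on the middle line, open at its -x end (nearer the robot), closed at +x by a timber stop (face at x = +110 mm). Origin: centre of the board's underside; z up. Turned up to 0.6 rad either way.
- clamp_left (a point): Foot of an opened toggle clamp on the jig board: x = -85, y = +98 mm in the jig's axes, 18 mm above the bench. The clamp is fixed, 44 by 34 mm, its arm swung up to 103 mm above the bench; a red handle, under 62 mm high, runs from it to x = +15 mm.
- clamp_right (a point): The same clamp mirrored, at x = -85, y = -98 mm in the jig's axes.
- bridge: Dark steel bridge bolted across both rails, over the channel: 60 mm (x) by 108 mm (y), 8 mm thick (bolt heads 5 mm more); underside 32 mm above the bench, 8 mm above the bracket's base plate. It covers x = +50 to +110 mm in the jig's axes, which its own are parallel to. Origin: centre of its underside.
- hammer: Bystander: a hammer 260 mm long lying on the bench. Origin: under its middle.
- can: Bystander: a metal can 66 mm across and 120 mm high, standing on the bench. Origin: centre of its underside.
- tube: Bystander: a piece of square steel tube, 50 mm square, standing on end, 80 mm high, open at the top. Origin: centre of its underside.
Not all that is in view belongs to the job. What is shaped like the bracket but red or turquoise is not meant.

How it is judged (in metres and radians):
On the way:
1. the bracket is slid along the channel until its tail is out from under the bridge, still low on the jig (x of bracket_tail in the frame of jig below 0.05 m and z of bracket_tail in the frame of jig below 0.045 m and y of bracket_tail in the frame of jig between -0.03 and 0.03 m).
At the end, for the whole second after the job is handed in: The fingers hold the bracket with its underside 15 to 27 cm above the bench, level within 0.12 rad (7 degrees), at rest (under 3 cm/s and 0.15 rad/s) and touching neither the jig nor its bridge; hammer, can and tube within 3 cm of where they stood (height (world z) of bracket between 0.15 and 0.27 m and angle between bracket's own z axis and vertical below 0.12 rad and linear speed of bracket below 0.03 m/s and angular speed of bracket below 0.15 rad/s and contact force between bracket and the fingers above 2 N and contact force between bracket and jig below 0.1 N and distance of each of hammer, can, tube from where it was at the start of the episode below 0.03 m); the arm keeps its last pose, push and grip.
It fails at once if the bracket is forced against the bridge (over 40 N) (contact force between bracket and bridge above 40 N).
It fails at once if the bracket is tipped by more than 0.4 rad (angle between bracket's own z axis and vertical above 0.4 rad).
It fails at once if the hammer, can or tube is moved by more than 3 cm (distance of any of hammer, can, tube from where it was at the start of the episode above 0.03 m).
It also fails if it takes over 38 s, if anything falls off the work surface, if the arm or the gripper's body presses on something with over 40 N, if the wrist force passes 120 N, or if a joint passes its speed limit or range.

## Robot

A 7-joint arm with a two-finger parallel gripper is mounted at the origin on the work surface. World frame = base frame: x ahead of the robot, y to its left, z up, the work surface at z = 0. Lengths are in mm, angles in rad, forces in N, time in s.
With the tool pointing down it reaches from about 350 to 900 mm from the base axis. Payload 7.2 kg.
Tool frame: the origin (TCP) lies between the finger pads; the fingertips stand bot.tcp_to_tips ahead of it and the grasp point (between the pads) lies 6 mm ahead of it (bot.tcp_to_tips is the distance from the TCP to the fingertips, in mm); z points along the fingers, y is the line along which they close (so a half turn about z gives the same grasp; the last joint's range is limited). The gripper opens to 88 mm and grips with 3 to 60 N. Pads are 20 mm wide; open, the fingers measure 115 mm over their backs; the gripper's body (75 mm by 178 mm) begins 61 mm behind the grasp point.
Start: joints at [-1.282, 0.411, -0.013, 1.596, 0.006, 1.134, -0.082], TCP at [218.308, 585.637, 208.153] pointing down, gripper open.
Joint ranges: [-2.95, 2.95], [-0.29, 1.99], [-1.47, 1.44], [0.14, 2.54], [-1.03, 4.17], [0.13, 1.85], [-2.86, 2.86]. Speed limits (rad/s): [2.39, 2.39, 3.01, 3.01, 3.14, 3.14, 3.14].

## Interface

Orientations are given as a rotation vector (axis times angle).
In Python, from station import monitor, viewer, workorder, bot gives the robot as it stands.
- The arm moves only by the tool carry_out, never from a script. Its arguments are lists of equal length, an entry for each row: "offset": the shift along the world's x, y, z in units of 0.025 m (1.0 is 0.025 m), a list of three; "rotation": the turn, a rotation vector about the world's x, y, z in units of 0.08 rad (1.0 is 0.08 rad), a list of three; "gripper": the opening, from -1 (shut) to 1 (fully open). In form: {"offset": [[dx, dy, dz], ...], "rotation": [[rx, ry, rz], ...], "gripper": [gripper, ...]}. A call has 1 to 12 rows; each row shifts and turns the commanded pose from where the row before left it; what a row does not reach is not made up. A row lasts 1/12 s, in which the tool goes at most 41.7 mm and 7.16 degrees, less where a joint would pass 70% of its speed; a pose out of reach is approached as far as the arm can. A call with a number of a shift or a turn outside -1 to 1 is refused whole. A call with a gripper value outside its range is refused whole. The fingers move at their own pace and stop on an object; "force" is the grip in N (left out, the last holds). Time passes only in rows, so rows that do not move let the fingers close. It gives the time, the measured TCP pose, the force, the opening and the grip force at its end, in the units of the state.
- monitor.get_obs(): the state, without advancing time (a new reading comes with each control period).
- viewer.read_camera(name): name is "scene" or "top" or "wrist"; returns a dict with "img" (400x640x3 uint8, red, green, blue), "intrinsics" (3x3 intrinsics, pixels), "xyz" and "attitude" of the camera in the world. Camera axes: x right, y up, looking along -z (the intrinsics and any distortion apply to the point x, -y, -z); pixel columns grow to the right and rows downward; lengths in mm; the calibration is good to about 2 mm. A picture is of the moment at which its call begins. There is no depth.
- workorder.hand_in(): hands the job in; it is judged then, once.
The state is a dict: "clock": time; "joint_positions": joint angles; "joint_vel": joint speeds; "joint_efforts": joint torques, N m; "ee_pos": TCP position; "eef_rot": TCP orientation; "ft_force": force on the tool from outside, world axes, zero at the start; "torque": the same for the moment, N m; "width": opening from 0.0 (shut) to 1.0 (fully open); "grasp_force": force on a finger pad.
Only numpy, scipy, OpenCV 4.12 (cv2) and the standard library are available. Lean on these libraries where they do the work, as an engineer would, in place of code of your own. Each camera call takes 0.05 s, during which the arm holds its last target. There are 200 camera calls.

## Working session

There is one attempt and no reset: what is moved stays moved. The work goes in short steps, Python scripts to look and compute and a tool call to move; the robot and the scene stay as the last step left them, time stands still between calls to the robot, and variables do not carry over. Pictures are saved under pics/ and viewed, at most 10 in all, crops included, and the job is handed in when it is done.

Besides the shell and the picture viewer there is one more tool, called after "Emit:" by a JSON object that holds its "method" and its "body". carry_out: Moves the arm, as the interface text tells. Its arguments: {"type":"object","properties":{"offset":{"type":"array"},"rotation":{"type":"array"},"gripper":{"type":"array"},"force":{"type":"number"}},"required":["offset","rotation","gripper"]}

```bash
mkdir -p pics; ls; python3 - <<'E'
from station import monitor, viewer, workorder, bot
import cv2,pickle
o=monitor.get_obs();print(o, bot.tcp_to_tips)
for n in ("scene","top","wrist"):
    c=viewer.read_camera(n);cv2.imwrite(f"pics/{n}0.png",c["img"][:,:,::-1]);pickle.dump(c,open(f"pics/{n}0.pkl","wb"))
    print(n,c["intrinsics"],c["xyz"],c["attitude"],[k for k in c])
E
```

```text
pics
{'clock': 0.0, 'joint_positions': array([-1.28220584,  0.41191351, -0.01272111,  1.59705197,  0.00557984,
        1.13427782, -0.08223696]), 'joint_vel': array([ 1.37019470e-03,  3.60810254e-05,  8.84128267e-04,  4.79564452e-04,
        3.54863503e-04, -1.79094707e-03, -2.00043217e-03]), 'joint_efforts': array([ 8.94562108e-04, -5.87950158e+01,  6.42484277e-01, -2.91082764e+01,
       -5.37662278e-02,  1.79423770e-02,  1.01695691e-04]), 'ee_pos': array([218.13714263, 585.13008187, 207.29730839]), 'eef_rot': array([-5.57461746e-01, -3.09153830e+00,  2.51873062e-03]), 'ft_force': array([ 0.6715589 , -0.06156353, -0.4824303 ]), 'torque': array([-0.01464683,  0.02050553,  0.01463146]), 'grasp_force': 0.0, 'width': 1.0037396973636472} 25.0
scene [[398.67826353   0.         311.42629292]
 [  0.         398.67826353 197.97430124]
 [  0.           0.           1.        ]] [1193.0863066   259.01394117 1025.06605904] [0.38127768 0.57934804 1.85851773] ['img', 'intrinsics', 'xyz', 'attitude']
top [[387.90261427   0.         323.65547783]
 [  0.         387.90261427 207.47276289]
 [  0.           0.           1.        ]] [ 485.72052162  -19.00270228 1208.04435117] [ 0.07758112 -0.02928197 -1.59746874] ['img', 'intrinsics', 'xyz', 'attitude']
wrist [[294.76984983   0.         321.71667421]
 [  0.         294.76984983 199.23214682]
 [  0.           0.           1.        ]] [141.21720107 614.16202223 384.37008195] [-0.2645591  -0.18091904  1.20386911] ['img', 'intrinsics', 'xyz', 'attitude']
```

View pics/top0.png

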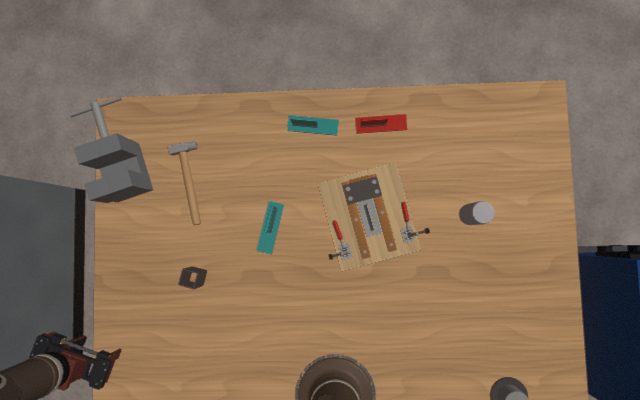

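View pics/scene0.png

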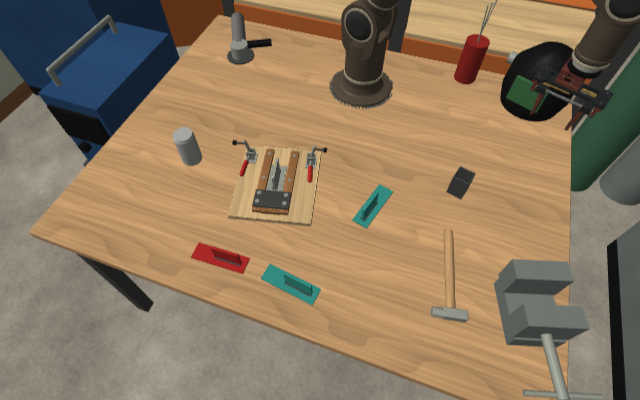

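The top view shows the jig around (370,217), with the dark bridge at (362,189). Candidates shaped like the bracket are:
- bare steel in the channel, (369,217)
- turquoise at (313,125) and (270,228)
- red at (381,124)

Only the steel one lies in the jig under the bridge, so it is the one meant. The can is at (480,212), the tube at (193,278) and the hammer at (188,185). In the scene view the jig is at (277,185). I'll confirm and measure in enlarged crops.

```bash
python3 - <<'E'
import cv2,numpy as np
a=cv2.imread("pics/top0.png")[160:275,315:435];b=cv2.imread("pics/scene0.png")[132:232,225:335]
cv2.imwrite("pics/topc.png",cv2.resize(a,None,fx=5,fy=5,interpolation=cv2.INTER_CUBIC))
cv2.imwrite("pics/scenec.png",cv2.resize(b,None,fx=6,fy=6,interpolation=cv2.INTER_CUBIC)[:600])
E
```

```text
(no output)
```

View pics/topc.png

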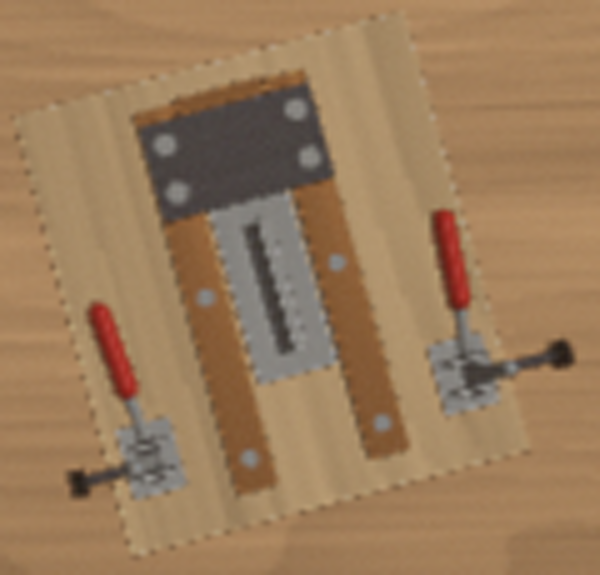

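View pics/scenec.png

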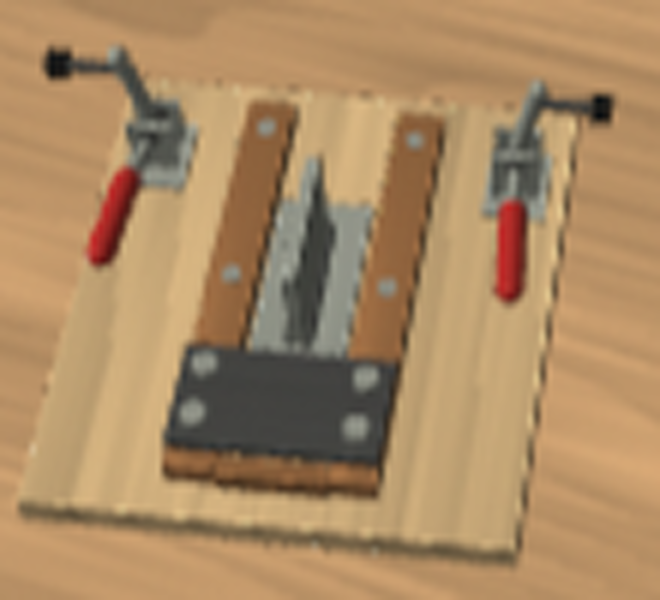

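The top crop confirms a bare-steel bracket, neither red nor turquoise, in the channel with its tail under the dark bridge. The rib runs from about crop (265,222) to (300,350). In the scene crop the rib's far top end is at about (315,160) and the bridge bolts are at (191,411), (356,427), (366,378) and (204,362). Next I triangulate these points and fit the jig pose.

```bash
cat > h.py <<'E'
import numpy as np,cv2,pickle
from scipy.spatial.transform import Rotation as R
from scipy.optimize import least_squares
def load(n): return pickle.load(open(f"pics/{n}.pkl","rb"))
def proj(c,P):
    p=R.from_rotvec(c["attitude"]).inv().apply(np.atleast_2d(P)-c["xyz"])*[1,-1,-1]
    q=p@c["intrinsics"].T; return q[:,:2]/q[:,2:]
def ray(c,uv):
    d=np.linalg.solve(c["intrinsics"],[uv[0],uv[1],1])*[1,-1,-1]
    return R.from_rotvec(c["attitude"]).apply(d)
def onz(c,uv,z):
    d=ray(c,uv); return c["xyz"]+d*(z-c["xyz"][2])/d[2]
def tri(cs,uvs):
    A=np.zeros((3,3));b=np.zeros(3)
    for c,uv in zip(cs,uvs):
        d=ray(c,uv);d/=np.linalg.norm(d);M=np.eye(3)-np.outer(d,d);A+=M;b+=M@c["xyz"]
    return np.linalg.solve(A,b)
E
python3 - <<'E'
from h import *
t,s=load("top0"),load("scene0")
T=np.array([[15,117],[405,12],[530,450],[137,555],[165,145],[296,109],[310,157],[177,192],[249,458],[382,423],[206,298],[337,262]])
S=np.array([[518,552],[20,508],[150,80],[580,122],[356,427],[191,411],[204,362],[366,378],[415,140],[266,127],[387,288],[231,273]])
Tp=(T+.5)/5-.5+[315,160];Sp=(S+.5)/6-.5+[225,132]
P=np.array([tri([t,s],[a,b]) for a,b in zip(Tp,Sp)]);print(P.round(1))
k=np.array([[140,125,18],[140,-125,18],[-140,-125,18],[-140,125,18]],float)
f=lambda q:np.r_[[(proj(c,R.from_euler('z',q[3]).apply(k)+[q[0],q[1],q[2]])-I[:4]).ravel() for c,I in((t,Tp),(s,Sp))]].ravel()
r=least_squares(f,[600,-100,0,.2]);print(r.x,r.fun.round(1))
q=r.x
print("jig-frame",R.from_euler('z',-q[3]).apply(P-[q[0],q[1],0]).round(1))
for z in (80,24): pass
for uv in ([265,222],[300,350]):
    w=onz(t,(np.array(uv)+.5)/5-.5+[315,160],80);print("rib",w,R.from_euler('z',-q[3]).apply(w-[q[0],q[1],0]))
for uv in ([260,384],[338,362]):
    w=onz(t,(np.array(uv)+.5)/5-.5+[315,160],24);print("plate -x",w,R.from_euler('z',-q[3]).apply(w-[q[0],q[1],0]))
from station import monitor
o=monitor.get_obs();print(R.from_rotvec(o["eef_rot"]).as_matrix().round(3))
for n,uv,h in (("can",(484,212),120),("tube",(193,278),80),("hammer",(188,185),10)): print(n,onz(t,uv,h).round(0))
E
```

```text
[[ 643.7   34.6   12. ]
 [ 702.4 -209.4    7.6]
 [ 428.7 -270.4   14.1]
 [ 371.4  -31.9    8.2]
 [ 620.2  -57.8   42.2]
 [ 639.7 -137.6   43.2]
 [ 610.3 -144.6   42.5]
 [ 591.6  -64.2   42.4]
 [ 430.7 -103.    30.6]
 [ 449.5 -183.2   30.5]
 [ 527.7  -80.1   29.5]
 [ 547.2 -159.8   31. ]]
[ 5.36412841e+02 -1.19576321e+02 -8.09472983e+00  2.33431831e-01] [-0.3  0.2 -0.5  0.4 -0.7  0.4 -1.3  0.4 -0.5  0.4 -0.3 -0.6 -2.2  0.6
 -0.4 -0.2]
jig-frame [[ 140.   125.2   12. ]
 [ 140.7 -125.8    7.6]
 [-139.6 -121.8   14.1]
 [-140.3  123.5    8.2]
 [  95.8   40.7   42.2]
 [  96.3  -41.4   43.2]
 [  66.1  -41.5   42.5]
 [  66.5   41.1   42.4]
 [ -99.    40.6   30.6]
 [ -99.3  -41.8   30.5]
 [   0.6   40.4   29.5]
 [   1.2  -41.6   31. ]]
rib [ 569.25355979 -113.4850408    80.        ] [33.35904233 -1.670563   80.        ]
rib [ 494.44044686 -131.13903353   80.        ] [-43.5086903   -1.54015689  80.        ]
plate -x [ 474.92669154 -111.79686383   24.        ] [-58.01901414  21.79129565  24.        ]
plate -x [ 486.99443882 -159.4124768    24.        ] [-57.2928958  -27.32438286  24.        ]
[[-0.937  0.349 -0.   ]
 [ 0.349  0.937 -0.001]
 [-0.    -0.001 -1.   ]]
can [ 535. -431.  120.]
tube [368. 400.  80.]
hammer [651. 441.  10.]
```

The points fit the jig's known dimensions: jig at (536.4, -119.6), yaw 0.233, heights within about 3 mm. The bracket centre is near jig x = +22, so its tail is at about 102, inside the expected 87 to 107. I move to a hover above the rib.

Emit:
{"method": "carry_out", "body": {"offset": [[0.47, -1, 0], [0.47, -1, 0], [0.47, -1, 0], [0.47, -1, 0], [0.47, -1, 0], [0.47, -1, 0], [0.47, -1, 0], [0.47, -1, 0], [0.47, -1, 0], [0.47, -1, 0], [0.47, -1, 0], [0.47, -1, 0]], "rotation": [[0, 0, 0.26], [0, 0, 0.26], [0, 0, 0.26], [0, 0, 0.26], [0, 0, 0.26], [0, 0, 0.26], [0, 0, 0.26], [0, 0, 0.26], [0, 0, 0.26], [0, 0, 0.26], [0, 0, 0.26], [0, 0, 0.26]], "gripper": [1, 1, 1, 1, 1, 1, 1, 1, 1, 1, 1, 1]}}

```text
clock: 1.15
ee_pos: [359.6, 284.2, 208.1]
eef_rot: [-0.167, -3.137, 0.0]
ft_force: [0.2, -1.1, -0.2]
width: 1.0
grasp_force: 0.0
```

Emit:
{"method": "carry_out", "body": {"offset": [[0.47, -1, 0], [0.47, -1, 0], [0.47, -1, 0], [0.47, -1, 0], [0.47, -1, 0], [0.47, -1, 0], [0.47, -1, 0], [0.47, -1, 0], [0.47, -1, 0], [0.47, -1, 0], [0.47, -1, 0], [0.47, -1, 0]], "rotation": [[0, 0, 0.26], [0, 0, 0.26], [0, 0, 0.26], [0, 0, 0.26], [0, 0, 0.26], [0, 0, 0.26], [0, 0, 0.26], [0, 0, 0.26], [0, 0, 0.26], [0, 0, 0.26], [0, 0, 0.26], [0, 0, 0.26]], "gripper": [1, 1, 1, 1, 1, 1, 1, 1, 1, 1, 1, 1]}}

```text
clock: 2.15
ee_pos: [500.6, -15.7, 208.1]
eef_rot: [0.225, -3.133, -0.0]
ft_force: [-0.7, -0.2, 0.3]
width: 0.998
grasp_force: 0.0
```

Emit:
{"method": "carry_out", "body": {"offset": [[0.47, -1, 0], [0.47, -1, 0], [0.47, -1, 0], [0.4, -0.8, 0], [0, -0.38, 0], [0, 0, 0], [0, 0, 0], [0, 0, 0]], "rotation": [[0, 0, 0.26], [0, 0, 0.26], [0, 0, 0.26], [0, 0, 0.26], [0, 0, 0.1], [0, 0, 0], [0, 0, 0], [0, 0, 0]], "gripper": [1, 1, 1, 1, 1, 1, 1, 1]}}

```text
clock: 2.82
ee_pos: [545.3, -117.7, 207.9]
eef_rot: [0.367, -3.12, -0.001]
ft_force: [0.4, 0.3, 0.2]
width: 1.002
grasp_force: 0.0
```

```bash
cat > look.py <<'E'
import sys
from h import *
from station import monitor, viewer
n=sys.argv[1];c=viewer.read_camera("wrist");pickle.dump(c,open(f"pics/{n}.pkl","wb"));cv2.imwrite(f"pics/{n}.png",c["img"][:,:,::-1])
o=monitor.get_obs();m=R.from_rotvec(o["eef_rot"]).as_matrix()
print(o["clock"],o["ee_pos"],"y ang",np.arctan2(m[1,1],m[0,1]),"z",m[:,2].round(3),o["ft_force"],o["width"],o["joint_positions"].round(2),c["xyz"],proj(c,o["ee_pos"]+6*m[:,2]))
E
python3 look.py w1
```

```text
2.8667 [ 545.37635241 -117.4708004   208.03258032] y ang 1.8056636614877322 z [-0.     0.001 -1.   ] [-0.18638916 -0.09301525  0.57885623] 1.0010427491308682 [-0.19  0.31  0.4   1.78 -0.13  1.08  2.06] [ 465.44136512 -136.75300637  384.93681158] [[321.95458085 235.34844976]]
```

View pics/w1.png

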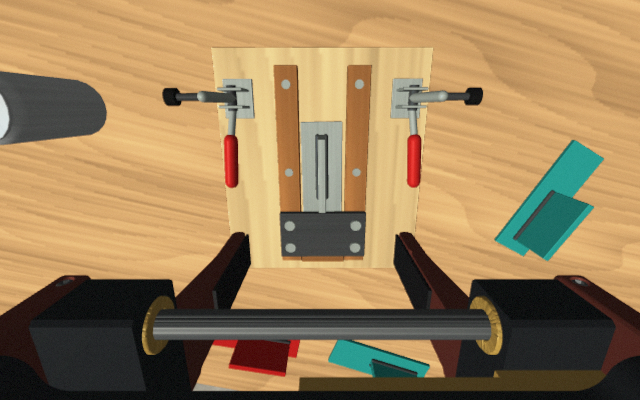

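The wrist view shows the rib as a light/dark strip from about (321,135) to (321,212), centred between the rails, with the bridge at (323,233). I enlarge it, then take a second, lower view for triangulation.

```bash
python3 - <<'E'
import cv2
a=cv2.imread("pics/w1.png")[112:222,270:375]
cv2.imwrite("pics/w1c.png",cv2.resize(a,None,fx=5,fy=5,interpolation=cv2.INTER_CUBIC))
E
```

```text
(no output)
```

View pics/w1c.png

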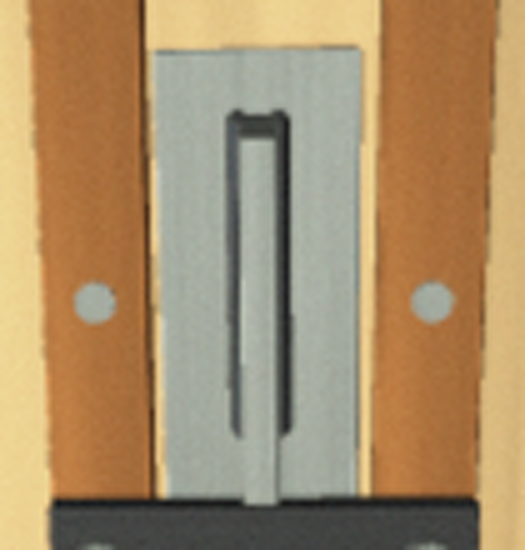

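Emit:
{"method": "carry_out", "body": {"offset": [[0, 0, -0.7], [0, 0, -0.7], [0, 0, -0.7], [0, 0, 0], [0, 0, 0], [0, 0, 0]], "rotation": [[0, 0, 0], [0, 0, 0], [0, 0, 0], [0, 0, 0], [0, 0, 0], [0, 0, 0]], "gripper": [1, 1, 1, 1, 1, 1]}}

```text
clock: 3.37
ee_pos: [546.0, -118.3, 156.6]
eef_rot: [-0.367, 3.119, -0.0]
ft_force: [1.0, 0.0, 0.4]
width: 1.0
grasp_force: 0.0
```

```bash
python3 look.py w2;  python3 - <<'E'
import cv2
a=cv2.imread("pics/w2.png")[90:230,250:395]
cv2.imwrite("pics/w2c.png",cv2.resize(a,None,fx=4,fy=4,interpolation=cv2.INTER_CUBIC))
E
```

```text
3.4167 [ 546.26487816 -118.57747791  156.85586288] y ang 1.8049536817563208 z [ 0.002  0.    -1.   ] [-0.397919   1.3082639 -0.2553187] 0.9985392782869792 [-0.18  0.36  0.39  1.84 -0.16  0.97  2.09] [ 465.9400976  -137.30144995  333.49925141] [[321.2436747  235.47542238]]
```

View pics/w2c.png

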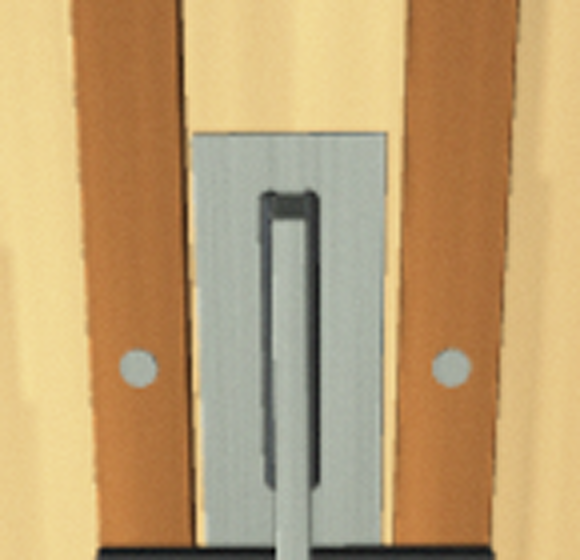

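Both crops show the light rib top between dark weld lines. Its -x end is at crop (258,138) in w1 and (290,219) in w2, and its +x end is at (262,504) in w1, standing in front of the bridge edge. The plate's -x corners are at (154,51) and (359,47) in w1, and (193,133) and (386,133) in w2.

```bash
python3 - <<'E'
from h import *
a,b,t=load("w1"),load("w2"),load("top0")
A=lambda p:(np.array(p)+.5)/5-.5+[270,112]
B=lambda p:(np.array(p)+.5)/4-.5+[250,90]
T=lambda p:(np.array(p)+.5)/5-.5+[315,160]
q=[536.4,-119.6,0];yaw=.2334
J=lambda w:R.from_euler('z',-yaw).apply(w-np.array(q)).round(1)
for n,p,r in (("rib-x",[257.5,138],[290,219]),("plate+y?",[154,51],[193,133]),("plate",[359,47],[386,133]),("boltL",[95,303],[139,369]),("boltR",[432,303],[451,369])):
    w=tri([a,b],[A(p),B(r)]);print(n,w.round(1),J(w))
print("rib-x end with top view",J(tri([a,b,t],[A([257.5,138]),B([290,219]),T([300,350])])))
print("rib+x a/top tri",J(tri([a,t],[A([262.5,504]),T([265,222])])))
for p in ([257.5,138],[262.5,504]): print("rib at z80",onz(a,A(p),80).round(1),J(onz(a,A(p),80)))
print("w2 rib",J(onz(b,B([290,219]),80)),J(onz(b,B([292.5,540]),80)))
for p in ([154,51],[359,47],[154,490],[358,490]): print("plate z24",J(onz(a,A(p),24)))
for p in ([95,303],[432,303]): print("bolts z33",J(onz(a,A(p),34)))
E
```

```text
rib-x [ 495.8 -130.    74.3] [-41.9  -0.7  74.3]
plate+y? [ 487.6 -158.7    3.7] [-56.5 -26.8   3.7]
plate [ 473.5 -113.5   66.6] [-59.8  20.4  66.6]
boltL [ 546.7 -158.1   36. ] [  1.1 -39.9  36. ]
boltR [527.9 -79.3  36.2] [ 1.  41.2 36.2]
rib-x end with top view [-43.4  -0.7  87.7]
rib+x a/top tri [32.6 -0.1 91.6]
rib at z80 [ 495.2 -130.1   80. ] [-42.5  -0.7  80. ]
rib at z80 [ 572.  -110.8   80. ] [36.7  0.3 80. ]
w2 rib [-42.6  -0.7  80. ] [30.9 -0.  80. ]
plate z24 [-57.2 -25.3  24. ]
plate z24 [-58.1  23.3  24. ]
plate z24 [ 52.9 -27.7  24. ]
plate z24 [52.9 25.2 24. ]
bolts z33 [  1.5 -40.2  34. ]
bolts z33 [ 1.5 41.5 34. ]
```

The rib lies at jig x -42.5 to +36.7 and y ≈ 0. Its triangulated height of 74 to 88 brackets the nominal 80, and its length is 79 against 80 given. I descend to a grasp height of about 62 mm, near the centre of mass, then close.

Emit:
{"method": "carry_out", "body": {"offset": [[-0.01, 0.04, -0.5], [0, 0, -0.6], [0, 0, -0.6], [0, 0, -0.6], [0, 0, -0.5], [0, 0, -0.4], [0, 0, -0.3], [0, 0, 0], [0, 0, 0], [0, 0, 0]], "rotation": [[0, 0, 0], [0, 0, 0], [0, 0, 0], [0, 0, 0], [0, 0, 0], [0, 0, 0], [0, 0, 0], [0, 0, 0], [0, 0, 0], [0, 0, 0]], "gripper": [0.6, 0.4, 0.2, 0.1, 0, 0, 0, 0, 0, 0], "force": 40}}

```text
clock: 4.25
ee_pos: [545.9, -118.0, 68.9]
eef_rot: [-0.366, 3.119, -0.0]
ft_force: [0.3, -0.9, -0.3]
width: 0.499
grasp_force: 0.0
```

Emit:
{"method": "carry_out", "body": {"offset": [[0, 0, 0], [0, 0, 0], [0, 0, 0], [0, 0, 0], [0, 0, 0], [0, 0, 0], [0, 0, 0], [0, 0, 0], [0, 0, 0], [0, 0, 0], [0, 0, 0], [0, 0, 0]], "rotation": [[0, 0, 0], [0, 0, 0], [0, 0, 0], [0, 0, 0], [0, 0, 0], [0, 0, 0], [0, 0, 0], [0, 0, 0], [0, 0, 0], [0, 0, 0], [0, 0, 0], [0, 0, 0]], "gripper": [-1, -1, -1, -1, -1, -1, -1, -1, -1, -1, -1, -1], "force": 40}}

```text
clock: 5.25
ee_pos: [545.3, -117.8, 68.1]
eef_rot: [0.366, -3.12, -0.0]
ft_force: [-0.3, 0.4, -0.5]
width: 0.003
grasp_force: 0.0
```

The fingers shut on nothing (width 0.003, no grip force), so I look again.

```bash
python3 look.py w3; python3 - <<'E'
from station import viewer
import cv2,pickle,numpy as np
c=viewer.read_camera("scene");pickle.dump(c,open("pics/s3.pkl","wb"))
a=cv2.resize(c["img"][100:220,215:345,::-1],None,fx=4.5,fy=4.5,interpolation=cv2.INTER_CUBIC)
cv2.imwrite("pics/s3.png",a)
E
```

```text
5.3 [ 545.2976653  -117.84821566   68.13660032] y ang 1.804423401572263 z [-0.  0. -1.] [ 0.24091016  0.33822031 -0.18466362] 0.00287106554856983 [-0.14  0.48  0.35  1.92 -0.22  0.79  2.14] [ 465.34928954 -136.75041464  245.11274749] [[321.6857488  235.10048707]]
```

View pics/s3.png

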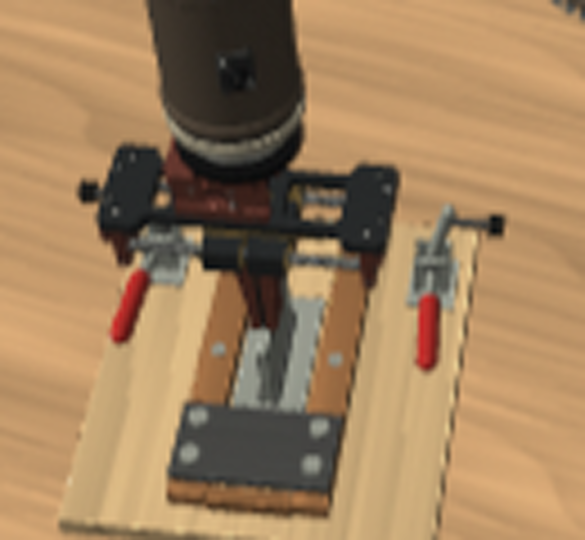

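View pics/w3.png

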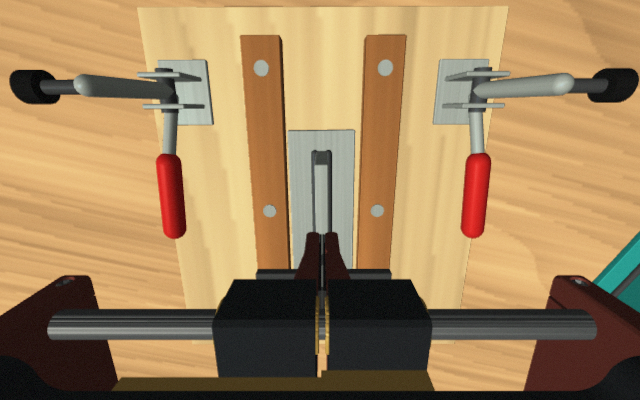

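In w3 the rib strip ends at about (321,163) and the fingertips sit at (308,235) and (333,235), on either side of its line. I can't yet tell whether the fingers are above the rib or around it, so I check with projections and pixel profiles.

```bash
python3 - <<'E'
from h import *
a,b,c,s=load("w1"),load("w2"),load("w3"),load("s3")
g=lambda k,r0,r1,col:k["img"][r0:r1,col].mean(1).astype(int)
for n,k,r0 in (("w1",a,118),("w2",b,118),("w3",c,125)): print(n,r0,g(k,r0,r0+50,321))
for r in (200,225,232,238,245,255,265,275): print(r,"300..345",c["img"][r,300:345].mean(1).astype(int))
p=np.array([545.3,-117.8,68.1]);J=lambda w:R.from_euler('z',.2334).apply(np.array(w,float))+[536.4,-119.6,0]
print("tip w3",proj(c,p-[0,0,25]),"rib -x z80/60",proj(c,J([[-42.5,-.7,80],[-42.5,-.7,60],[-57.5,0,24]])))
S=lambda P:((proj(s,P)-[215,100]+.5)*4.5).round(0)
print("scene: tip",S(p-[0,0,25]),"rib -x,+x,top; tcp-x",S(J([[-42.5,0,80],[37,0,80],[37,0,24]])))
E
```

```text
w1 118 [192 193 185 163 163 171 168 170 168 169 169 170 168 171 170 171 146  63
  63  64  62 100 169 171 172 169 173 171 172 169 171 171 168 169 174 168
 171 170 171 171 172 171 168 170 168 172 169 171 170 172]
w2 118 [192 193 192 192 178 136 170 172 174 173 172 172 175 171 172 171 171 172
 168 160 108  62  71  67  64  60  93 163 181 181 180 178 178 178 175 176
 179 176 179 179 180 178 180 177 179 178 177 176 178 176]
w3 125 [194 193 192 192 177 110 165 170 173 169 169 168 172 168 168 168 169 171
 168 170 173 168 168 167 170 153  80  63  64  62  63  66  65  67  59  62
  64  65  66  90 149 173 172 169 173 167 171 172 172 167]
200 300..345 [169 169 168 168 171 171 166 168 167 167 168 169 101  77  86 173 179 174
 174 176 176 168 166 166 163 164 164 127  76  55  48  29 149 174 175 173
 171 170 175 175 171 168 172 170 163]
225 300..345 [168 171 168 163 168 170 164 164 168 166 165 166 124  84  82 116 168 175
 171 174 175 171 165 163 166 164 165 133  81  57  46  32 151 171 174 172
 171 171 169 170 169 169 171 172 163]
232 300..345 [165 171 168 163 166 169 162 151 120  87  56  52  35  34  35
[... 541 characters left out ...]
62  88  34  26  23  24  28  26  18  21  28  24  24  23  18  29
  26  12  11  41  49  28  12  30  26  23  24  29  20  25  22  26  27  21
  28  24  29  26  32 132 164 165 161]
265 300..345 [27 29 32 30 29 27 26 22 30 27 26 24 26 23 24 28 27 25 17 17 15 52 78 35
  9 24 25 28 29 28 25 28 25 28 27 27 29 24 29 21 28 27 27 28 27]
275 300..345 [24 24 22 25 26 30 28 26 26 26 25 24 28 27 27 27 24 26 17 16  7 77 89 36
 12 23 23 23 25 24 24 27 28 27 24 25 26 28 24 21 29 26 28 23 31]
tip w3 [[321.75519665 224.46190673]] rib -x z80/60 [[321.00708699 164.37072146]
 [321.08538379 158.55203534]
 [322.12519982 130.05116149]]
scene: tip [[273. 353.]] rib -x,+x,top; tcp-x [[282. 261.]
 [261. 353.]
 [269. 402.]]
```

The rib top is confirmed at z ≈ 80 by the 140 mm baseline (row 164.8 against 164.4 predicted). The fingertips, however, appear at row 233 where 224 was predicted, and higher in the scene view too. The real tips seem to be above the rib, so I triangulate them.

```bash
python3 - <<'E'
from h import *
c,s=load("w3"),load("s3")
sp=lambda p:(np.array(p)+.5)/4.5-.5+[215,100]
for sc in ([263,328],[265,325]):
    for w in ([321.7,233],[321.7,236]): print(sc,w,tri([c,s],[np.array(w),sp(sc)]).round(1))
# tip contour: z from wrist row, if tip -x face at TCP -10 / 0 / +10 along jig x
for dx in (-10,0,10):
    q=np.array([545.3,-117.8,0])+dx*np.array([.973,.231,0])
    zs=np.arange(30,110);v=proj(c,np.c_[np.tile(q[:2],(80,1)),zs])[:,1];print(dx,zs[np.argmin(abs(v-233))])
# scene: profile along expected tool axis line
P=np.array([[545.3,-117.8,z] for z in range(36,130,4)])
uv=proj(s,P);h=s["img"]
for p,z in zip(uv,range(36,130,4)): print(z,p.round(1),h[int(round(p[1])),int(round(p[0]))],end=' ')
print()
# width sanity in w1: finger pixels
for n in ("w1","w2"):
    k=load(n);print(n,"tip rows cols dark",[ (r,np.where(k["img"][r].max(1)<60)[0][[0,-1]] if (k["img"][r].max(1)<60).any() else None) for r in (226,230,234,238,242)])
E
```

```text
[263, 328] [321.7, 233] [ 543.  -120.8   66.5]
[263, 328] [321.7, 236] [ 544.3 -120.3   68.2]
[265, 325] [321.7, 233] [ 541.9 -120.4   68.5]
[265, 325] [321.7, 236] [ 543.1 -119.9   70.2]
-10 81
0 59
10 36
36 [275.4 179.3] [66 68 62] 40 [275.3 178.5] [66 68 62] 44 [275.2 177.8] [67 69 63] 48 [275. 177.] [67 69 63] 52 [274.9 176.2] [67 69 63] 56 [274.8 175.4] [62 64 59] 60 [274.7 174.6] [62 64 59] 64 [274.6 173.8] [55 54 49] 68 [274.4 173. ] [112 112 103] 72 [274.3 172.2] [53 31 26] 76 [274.2 171.4] [57 32 26] 80 [274.1 170.6] [57 32 26] 84 [273.9 169.7] [58 33 26] 88 [273.8 168.9] [57 32 26] 92 [273.7 168.1] [58 33 27] 96 [273.6 167.2] [58 33 27] 100 [273.4 166.4] [54 31 26] 104 [273.3 165.6] [54 31 26] 108 [273.2 164.7] [57 32 25] 112 [273.1 163.8] [58 33 27] 116 [272.9 163. ] [57 32 26] 120 [272.8 162.1] [58 33 27] 124 [272.7 161.3] [45 29 26] 128 [272.5 160.4] [23 24 24] 
w1 tip rows cols dark [(226, None), (230, None), (234, array([233, 411])), (238, array([230, 414])), (242, array([227, 416]))]
w2 tip rows cols dark [(226, None), (230, array([561, 561])), (234, array([233, 411])), (238, array([230, 414])), (242, array([227, 416]))]
```

```bash
python3 - <<'E'
from h import *
c=load("w1");tcp=np.array([545.6,-117.8,208.1])
print("cam axis",R.from_rotvec(c["attitude"]).apply([0,0,-1]).round(3))
im=c["img"].max(2).astype(int)
for r in range(231,250,3): 
    d=np.where(im[r]<70)[0]; print(r,[(x[0],x[-1]) for x in np.split(d,np.where(np.diff(d)>3)[0]+1) if len(x)>2])
ex=np.array([.972,.233,0]);ey=np.array([-.233,.972,0])
def f(q,half,uv):
    P=[tcp+q[0]*ex+s*half*ey+[0,0,q[1]] for s in(-1,1)];return (proj(c,P)-uv).ravel()
for half,uv in ((44,[[249,234],[396,234]]),(57.5,[[233,235],[411,235]])):
    r=least_squares(f,[0,0],args=(half,np.array(uv)));print(half,r.x,r.fun.round(1))
E
```

```text
cam axis [ 0.288  0.069 -0.955]
231 [(np.int64(282), np.int64(286)), (np.int64(291), np.int64(364))]
234 [(np.int64(233), np.int64(243)), (np.int64(286), np.int64(294)), (np.int64(299), np.int64(301)), (np.int64(305), np.int64(364)), (np.int64(400), np.int64(411))]
237 [(np.int64(231), np.int64(248)), (np.int64(282), np.int64(297)), (np.int64(302), np.int64(364)), (np.int64(396), np.int64(413))]
240 [(np.int64(228), np.int64(248)), (np.int64(287), np.int64(321)), (np.int64(326), np.int64(339)), (np.int64(343), np.int64(363)), (np.int64(396), np.int64(415))]
243 [(np.int64(226), np.int64(248)), (np.int64(295), np.int64(300)), (np.int64(308), np.int64(310)), (np.int64(314), np.int64(316)), (np.int64(320), np.int64(349)), (np.int64(359), np.int64(363)), (np.int64(396), np.int64(417))]
246 [(np.int64(224), np.int64(248)), (np.int64(297), np.int64(304)), (np.int64(327), np.int64(329)), (np.int64(395), np.int64(419))]
249 [(np.int64(222), np.int64(249)), (np.int64(297), np.int64(348)), (np.int64(395), np.int64(422))]
44 [-10.27454971  14.5096764 ] [-1.1  0.1 -1.2 -0.1]
57.5 [-3.94797997  1.85066689] [-0.6  0.2 -0.6 -0.2]
```

With the tip pads at ±44 mm, the fit gives x = -10.3, exactly half the pad width, and tips about 14.5 mm above the reported TCP. Three checks agree on this: the pad fit, the two-view estimate and the empty close. The real tips were therefore at z ≈ 82, just over the rib. I open, go down 40 mm in steps while watching the force, and close again.

Emit:
{"method": "carry_out", "body": {"offset": [[0, 0, 0], [0, 0, 0], [0, 0, 0], [0, 0, 0], [0, 0, 0], [0, 0, 0]], "rotation": [[0, 0, 0], [0, 0, 0], [0, 0, 0], [0, 0, 0], [0, 0, 0], [0, 0, 0]], "gripper": [0, 0, 0, 0, 0, 0]}}

```text
clock: 5.85
ee_pos: [545.3, -117.9, 68.2]
eef_rot: [-0.366, 3.12, 0.0]
ft_force: [0.4, 0.1, 0.3]
width: 0.418
grasp_force: 0.0
```

Emit:
{"method": "carry_out", "body": {"offset": [[0, 0, -0.2], [0, 0, -0.2], [0, 0, -0.2], [0, 0, -0.2], [0, 0, 0], [0, 0, 0]], "rotation": [[0, 0, 0], [0, 0, 0], [0, 0, 0], [0, 0, 0], [0, 0, 0], [0, 0, 0]], "gripper": [0, 0, 0, 0, 0, 0]}}

```text
clock: 6.35
ee_pos: [545.0, -117.9, 47.6]
eef_rot: [0.366, -3.119, -0.0]
ft_force: [-0.2, -0.6, -0.9]
width: 0.499
grasp_force: 0.0
```

Emit:
{"method": "carry_out", "body": {"offset": [[0, 0, -0.2], [0, 0, -0.2], [0, 0, -0.2], [0, 0, -0.2], [0, 0, 0], [0, 0, 0]], "rotation": [[0, 0, 0], [0, 0, 0], [0, 0, 0], [0, 0, 0], [0, 0, 0], [0, 0, 0]], "gripper": [0, 0, 0, 0, 0, 0]}}

```text
clock: 6.85
ee_pos: [545.0, -117.9, 27.7]
eef_rot: [0.366, -3.119, -0.0]
ft_force: [-0.8, -0.5, 0.7]
width: 0.499
grasp_force: 0.0
```

Emit:
{"method": "carry_out", "body": {"offset": [[0, 0, 0], [0, 0, 0], [0, 0, 0], [0, 0, 0], [0, 0, 0], [0, 0, 0], [0, 0, 0], [0, 0, 0], [0, 0, 0], [0, 0, 0]], "rotation": [[0, 0, 0], [0, 0, 0], [0, 0, 0], [0, 0, 0], [0, 0, 0], [0, 0, 0], [0, 0, 0], [0, 0, 0], [0, 0, 0], [0, 0, 0]], "gripper": [-1, -1, -1, -1, -1, -1, -1, -1, -1, -1], "force": 40}}

```text
clock: 7.68
ee_pos: [545.4, -117.7, 28.3]
eef_rot: [-0.366, 3.12, 0.0]
ft_force: [0.1, 0.2, 1.9]
width: 0.092
grasp_force: 40.0
```

It is gripped: width 0.092 × 88 = 8.1 mm, the rib's thickness, at 40 N. Now I slide along the channel, gently at first.

Emit:
{"method": "carry_out", "body": {"offset": [[-0.2, -0.047, 0], [-0.2, -0.047, 0], [-0.2, -0.047, 0], [-0.2, -0.047, 0], [0, 0, 0]], "rotation": [[0, 0, 0], [0, 0, 0], [0, 0, 0], [0, 0, 0], [0, 0, 0]], "gripper": [-1, -1, -1, -1, -1]}}

```text
clock: 8.1
ee_pos: [524.0, -123.1, 28.3]
eef_rot: [0.365, -3.12, -0.0]
ft_force: [-1.6, -0.3, 3.3]
width: 0.093
grasp_force: 40.0
```

Emit:
{"method": "carry_out", "body": {"offset": [[-0.2, -0.047, 0], [-0.2, -0.047, 0], [-0.2, -0.047, 0], [-0.2, -0.047, 0], [-0.2, -0.047, 0], [-0.2, -0.047, 0], [-0.2, -0.047, 0], [-0.2, -0.047, 0], [-0.2, -0.047, 0], [-0.2, -0.047, 0], [0, 0, 0], [0, 0, 0]], "rotation": [[0, 0, 0], [0, 0, 0], [0, 0, 0], [0, 0, 0], [0, 0, 0], [0, 0, 0], [0, 0, 0], [0, 0, 0], [0, 0, 0], [0, 0, 0], [0, 0, 0], [0, 0, 0]], "gripper": [-1, -1, -1, -1, -1, -1, -1, -1, -1, -1, -1, -1]}}

```text
clock: 9.1
ee_pos: [473.9, -134.7, 28.2]
eef_rot: [0.365, -3.118, -0.001]
ft_force: [-2.6, -1.2, 7.0]
width: 0.091
grasp_force: 40.0
```

```bash
python3 look.py w4; python3 - <<'E'
from station import viewer
import cv2,pickle
o=[]
c=viewer.read_camera("scene")
a=cv2.resize(c["img"][112:222,220:340,::-1],None,fx=5,fy=5,interpolation=cv2.INTER_CUBIC)
cv2.imwrite("pics/s4.png",a)
E
```

```text
9.15 [ 473.90451548 -134.67761364   28.21775392] y ang 1.8037729530904052 z [-0.002  0.    -1.   ] [-3.12551623  1.25700469  8.26219751] 0.08658065317201984 [-0.08  0.45  0.33  2.1  -0.24  0.63  2.21] [ 394.27495138 -153.54543072  205.33595054] [[321.66168765 235.09550689]]
```

View pics/s4.png

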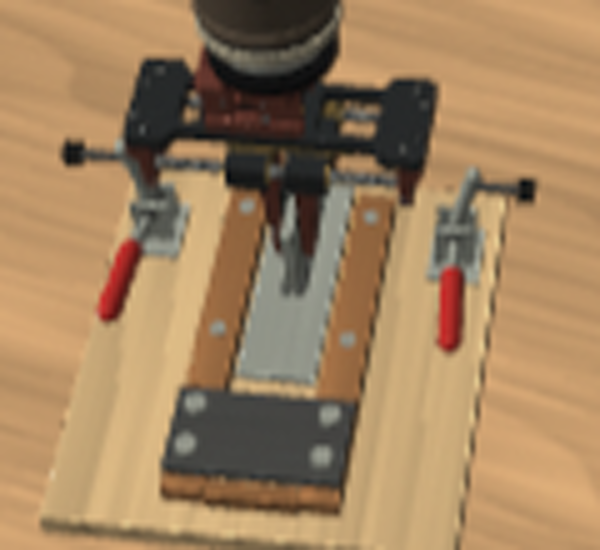

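The scene crop shows the fingers straddling the rib. The tail edge at about (280,378) is clear of the bridge's front edge at (275,390), with bare board between them. The bracket moved 73 mm, so the tail is at jig x ≈ 29. Now I lift straight up, slowly at first.

Emit:
{"method": "carry_out", "body": {"offset": [[0, 0, 0.1], [0, 0, 0.2], [0, 0, 0.2], [0, 0, 0.2], [0, 0, 0]], "rotation": [[0, 0, 0], [0, 0, 0], [0, 0, 0], [0, 0, 0], [0, 0, 0]], "gripper": [-1, -1, -1, -1, -1], "force": 50}}

```text
clock: 9.62
ee_pos: [475.5, -134.4, 46.4]
eef_rot: [-0.366, 3.12, -0.0]
ft_force: [1.1, 0.3, -5.8]
width: 0.091
grasp_force: 50.0
```

Emit:
{"method": "carry_out", "body": {"offset": [[0, 0, 0.4], [0, 0, 0.6], [0, 0, 0.7], [0, 0, 0.7], [0, 0, 0.7], [0, 0, 0.7], [0, 0, 0.7], [0, 0, 0.7], [0, 0, 0.6], [0, 0, 0.4], [0, 0, 0.3], [0, 0, 0.1]], "rotation": [[0, 0, 0], [0, 0, 0], [0, 0, 0], [0, 0, 0], [0, 0, 0], [0, 0, 0], [0, 0, 0], [0, 0, 0], [0, 0, 0], [0, 0, 0], [0, 0, 0], [0, 0, 0]], "gripper": [-1, -1, -1, -1, -1, -1, -1, -1, -1, -1, -1, -1]}}

```text
clock: 10.62
ee_pos: [475.5, -134.4, 211.7]
eef_rot: [-0.366, 3.119, -0.0]
ft_force: [0.5, -0.3, -7.5]
width: 0.092
grasp_force: 50.0
```

Emit:
{"method": "carry_out", "body": {"offset": [[0, 0, 0], [0, 0, 0], [0, 0, 0], [0, 0, 0], [0, 0, 0], [0, 0, 0], [0, 0, 0], [0, 0, 0], [0, 0, 0], [0, 0, 0], [0, 0, 0], [0, 0, 0]], "rotation": [[0, 0, 0], [0, 0, 0], [0, 0, 0], [0, 0, 0], [0, 0, 0], [0, 0, 0], [0, 0, 0], [0, 0, 0], [0, 0, 0], [0, 0, 0], [0, 0, 0], [0, 0, 0]], "gripper": [-1, -1, -1, -1, -1, -1, -1, -1, -1, -1, -1, -1]}}

```text
clock: 11.62
ee_pos: [475.3, -134.3, 210.7]
eef_rot: [-0.366, 3.12, 0.0]
ft_force: [-0.4, 0.0, -6.4]
width: 0.087
grasp_force: 50.0
```

```bash
python3 look.py w5; python3 - <<'E'
from h import *
a,b=load("w4"),load("w5")
# rib/plate in hand should look the same before (flat on jig) and after: compare plate -x edge and rib columns
for r in (150,200):
    print(r,a["img"][r,285:360:3].mean(1).astype(int),b["img"][r,285:360:3].mean(1).astype(int))
for col in (302,321,340):
    print(col,a["img"][60:240:5,col].mean(1).astype(int));print("   ",b["img"][60:240:5,col].mean(1).astype(int))
ga,gb=[cv2.cvtColor(x["img"],cv2.COLOR_RGB2GRAY)for x in(a,b)]
r=cv2.matchTemplate(gb[60:240,240:400],ga[100:225,292:352],cv2.TM_CCOEFF_NORMED);print(cv2.minMaxLoc(r),"same place = (52,40)")
E
```

```text
11.6667 [ 475.32416463 -134.33749151  210.68164961] y ang 1.8044126215656264 z [ 0.  0. -1.] [-0.26829169 -0.2552558  -7.08733283] 0.08797788373561533 [-0.18  0.18  0.41  1.93 -0.09  1.05  2.07] [ 395.35006121 -153.19817213  387.64315481] [[321.6177645  235.10618334]]
150 [173 175 170 167 174 171 170 175 171 169 165 170 166 176 166 171 163 170
 171 171 175 170 170 172 169] [162 166 168 160 164 169 163 166 163 159 159 165 161 166 161 161 161 165
 163 161 167 162 160 164 162]
200 [174 168 166 172 171 173 166 169 144  87 176 175 174 167 165  82  34 174
 170 169 172 172 169 170 170] [165 162 155 165 159 168 160 164 138  82 167 169 166 157 156  80  32 171
 163 166 161 161 162 161 160]
302 [159 161 161 174 175 165 156 163 165 156 153 163 146 184 187 124 173 172
 171 168 170 172 170 171 168 169 168 167 166 167 168 168 166 166 168  23]
    [161 147 151 159 155 158 169 150 159 145 157 184 186 183 186 128 166 162
 164 163 165 163 164 164 163 161 161 162 166 159 161 163 161 158 158  20]
321 [156 156 156 159 169 172 163 154 162 162 155 149 142 205 206 124 170 169
 166 165  82  62  64  63  76 175 173 170 174 172 173 170 173 169 171 173]
    [158 155 147 152 152 152 156 165 151 155 143 200 189 191 189 128 164 163
 161 161  79  61  61  61  69 166 166 164 166 167 166 162 164 164 165 163]
340 [157 156 156 153 154 167 170 159 149 160 157 149 142 194 195 127 170 168
 168 166 166 168 166 170 164 169 171 171 168 170 173 169 172 169 171  29]
    [158 158 151 143 144 148 147 151 158 143 167 194 196 194 196 130 162 158
 161 160 160 162 158 162 158 159 157 163 164 162 164 161 167 162 164  24]
(-0.13918501138687134, 0.8960428833961487, (64, 0), (52, 40)) same place = (52,40)
```

The bracket looks the same in the hand before and after the lift (plate edge on the same rows), so it hasn't slipped or tilted. The measured load is about 0.7 kg and the underside is at 18 + 182 = 200 mm. I hand in.

```bash
python3 -c "
from station import workorder;print(workorder.hand_in())"
```

```text
the job is handed in; nothing more can be done
None
```

I slid the bracket clear of the bridge, lifted it, and handed the job in with it held steady and level, underside about 200 mm above the bench; the hand-in returned no verdict. The first grip closed on nothing because the fingertips sit about 40 mm higher than stated, and the hammer, can and tube were not touched.

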